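Locate a milled tile in the bench jig and hold it flush with the spacer

TASK

Slide the jig's jaw shut on the metal tile until the tile is firmly caught between the jaw and the end stop, and leave the jaw there. Then take the standing T-shaped spacer, slide it upright down to the base plate in the one gap between the tile and the stop blocks that is wide enough for it, never forcing it in where the gap is too narrow, and push the tile with the spacer flush against the far fence. Finish while still gripping the spacer and pressing the tile firmly against the fence, without letting go; leave the oil can, tape roll and wrench where they are.

Things in the scene. Friction and masses are not known exactly. Their poses are not given: they have to be found in the camera images.
- jig: Fixed dark steel base plate, 170 (x) x 330 (y) x 12 mm. Origin: underside, 40 mm to +y of the plate's centre, z up. On its top (z = 12 mm): fence at +x (far side), end stop at +y, jaw sliding in from -y, three stop blocks in a row at -x (near side). Tile fully home (against fence and end stop): tile centre at x = 15, y = 0 mm in this frame.
- fence: Fixed bar of slippery white nylon on the jig, 25 x 190 x 24 mm high; its flat face towards the robot is the fence face. Origin: on that face, middle of its length, at the level of the plate's top (jig frame x = 37, y = 0, z = 12 mm). Same axes as the jig.
- end_stop: Fixed steel block of the jig, 30 x 20 x 24 mm high, with a slippery white nylon button (16 mm across, round, axis upright) on its -y side that catches the middle of the tile's end. Origin: on the button's -y tangent, at plate-top level (jig x = 15, y = 85, z = 12 mm). Axes as the jig.
- jaw: Sliding jaw: block 32 (x) x 28 (y) x 20 mm high, a slippery white nylon button on its +y side that meets the tile, a square post 14 x 14 mm as handle with its axis at x 0, y -22 mm, from 20 to 66 mm above the origin. Origin: tip (+y) of the button, plate-top level; axes as the jig. Starts open, closes towards jig +y, can go 15 mm past shut; about 2.5 N friction, stays where left.
- tile: Loose milled aluminium tile lying flat on the jig's plate, 44 (x) x 170 (y) x 20 mm high, about 0.4 kg, two dark dots on top. Origin: centre of its underside; x across, y along its length. It starts some mm away from the fence and from the end stop, slightly askew.
- stop_short: Shortest of three fixed steel stop blocks side by side, in any order, at jig y -44, 0, 44 mm: 22 (x) x 43.6 (y) x 22 mm high. Leaves the wide gap: 38 mm to the tile once it is flush with the fence, less before; neighbours may wall this pocket 22 mm either side of its middle. Origin: middle of its back face's bottom edge, plate-top level, jig x -67 mm; its +x points to the tile.
- stop_mid: A longer stop block, 46 (x) x 43.6 (y) x 22 mm high, origin as for the short one. Leaves at most 14 mm to the tile: too narrow for the spacer.
- stop_long: The longest stop block, 48 (x) x 43.6 (y) x 22 mm high, origin as for the short one. Leaves at most 12 mm to the tile: too narrow for the spacer.
- spacer: Loose T-shaped steel spacer standing upright on the bench right of the jig, about 0.25 kg: blade 18 (x, thickness) x 30 (y) x 64 mm high whose lowest 28 mm are a slippery white nylon foot, on top a head 18 x 46 x 12 mm (76 mm in all). Origin: centre of its underside, z up. Gripped across the 18 mm thickness about 50 mm above its foot, the fingers stay above tile and stop blocks.
- oil_can: Loose round can, 56 mm across, 130 mm high, a bystander. Origin: centre of its underside.
- tape_roll: Loose cardboard tape roll lying flat, 90 mm across, 24 mm high, a bystander. Origin: centre of its underside.
- wrench: Loose wrench, 170 mm long, lying left of the jig, a bystander. Origin near the middle of its length; x along it.
Not all that is in view belongs to the job. Leave any pink or yellow look-alike of the spacer alone.

How it is judged:
By the outcome, as a careful person would: the job done as asked, in the order asked, and still so for the second after the job is handed in, while the arm keeps its last pose, push and grip.
It also fails if it takes over 54 s, if anything falls off the work surface, if the arm or the gripper's body presses on something with over 40 N, if the wrist force passes 120 N, or if a joint passes its speed limit or range.

ROBOT

A 6-joint arm with a two-finger parallel gripper is mounted at the origin on the work surface. World frame = base frame: x ahead of the robot, y to its left, z up, the work surface at z = 0. Lengths are in m, angles in rad, forces in N, time in s.
With the tool pointing down it reaches from about 0.35 to 0.925 m from the base axis. Payload 6.4 kg.
Tool frame: the origin (TCP) lies on the mounting face of the last link; the fingertips stand 173 mm ahead of it and the grasp point (between the pads) lies 155 mm ahead of it (grip_depth is the distance from the TCP to the grasp point, in m); z points along the fingers, y is the line along which they close (so a half turn about z gives the same grasp; the last joint's range is limited). The gripper opens to 85 mm and grips with 20 to 120 N. Pads are 22 mm wide; open, the fingers measure 114 mm over their backs; the gripper's body (76 mm by 85 mm) begins 54 mm behind the grasp point. The pads swing forward as they close: fully open they stand 13 mm farther back than shut.
Start: joints at [-1.368, 0.245, 1.558, -0, 1.339, -0.174], TCP at [0.239, -0.604, 0.405] pointing down, gripper open.
Joint ranges: [-3.13, 3.13], [-1.02, 2.26], [0.13, 2.54], [-0.95, 4.09], [0.21, 2.88], [-2.74, 2.74]. Speed limits (rad/s): [2.57, 2.57, 3.14, 3.14, 3.14, 3.14].

INTERFACE

Orientations are given as a rotation vector (axis times angle).
In Python, from cell import sense, read_camera, get_calibration, close_job, spot_in, tip_of, grip_depth gives the robot as it stands.
- The arm moves only by the shell command python3 -m crank 'ROWS' [OPENING] [FORCE]. ROWS is JSON, a list of rows, each a list of 2 entries, a list of its own where there are three numbers: the shift along the tool's x, y, z in cm, then the turn about the tool's z in degrees. A call has exactly 5 rows; each row is the pose to reach, as a shift and turn from the pose commanded when the call began, along the tool's axes at that moment; what a row does not reach only later rows make up. A row lasts 1/10 s, in which the tool goes at most 50 mm and 8.59 degrees, less where a joint would pass 70% of its speed; a pose out of reach is approached as far as the arm can. A call with a gripper value outside its range is refused whole. OPENING is the finger opening in cm, from 0 to 8.54, set as the call begins (- or left out, the last holds). The fingers move at their own pace and stop on an object; FORCE is the grip in N (left out, the last holds). Time passes only in rows, so rows that repeat a pose let the fingers close, or fill a call up. It gives the time, the measured TCP pose, the force, the opening and the grip force at its end, in the units of the state.
- sense(): the state, without advancing time (a new reading comes with each control period).
- read_camera(name): name is "side" or "top"; returns the picture (384x512x3 uint8, blue, green, red); there is no depth.
- get_calibration(name): a dict with "camera_matrix" (3x3 intrinsics, pixels), "dist" ([k1, k2, p1, p2, k3] as OpenCV has them; the pictures are not rectified), "pose" (4x4, takes a point from camera to world coordinates). Camera axes: x right, y down, z forward; pixel columns grow to the right and rows downward; lengths in m; the calibration is good to about 2 mm. A picture is of the moment at which its call begins. get_calibration takes no time and is no camera call.
- close_job(): hands the job in; it is judged then, once.
Trained networks look in the newest picture that a camera, given by its name, has taken for a name from the list of things; names that differ only in an ending like _2 or _b are one class to them, and where a whole thing is asked for, a point or a joint stands for the part that bears it (a point fixed in the world has none). Each returns a list of dicts, best first, with "confidence" (0 to 1); they miss things now and then, are a little off and sometimes report something else, mostly with a low value. They report only what shows in the picture. A call takes as long as a camera call. They do not tell look-alikes from the thing itself.
- spot_in(camera, name): "point" ([x, y, z] in m, in world coordinates, good to about 4 mm: the middle of the surface that is visible of it).
- tip_of(camera, name): "point" ([x, y, z] in m, in world coordinates, good to about 4 mm: a listed point, or the origin of a listed thing).
The state is a dict: "t": time; "qpos": joint angles; "qd": joint speeds; "joint_torque": joint torques, N m; "tool_pos": TCP position; "tcp_rot": TCP orientation; "ft_force": force on the tool from outside, world axes, zero at the start; "wrist_torque": the same for the moment, N m; "finger_gap": finger opening in m; "finger_force": force on a finger pad.
Only numpy, scipy, OpenCV 4.12 (cv2) and the standard library are available. Lean on these libraries where they do the work, as an engineer would, in place of code of your own. Each camera call takes 0.05 s, during which the arm holds its last target. There are 200 camera calls.

## Working session

There is one attempt and no reset: what is moved stays moved. The work goes in short steps, Python scripts to look and compute and a shell command to move; the robot and the scene stay as the last step left them, time stands still between calls to the robot, and variables do not carry over. Pictures are saved under pics/ and viewed, at most 10 in all, crops included, and the job is handed in when it is done.

```bash
ls; mkdir -p pics
cat > h.py <<'E'
import numpy as np, cv2
from cell import *
def proj(cam,pts):
    c=get_calibration(cam); T=np.linalg.inv(np.array(c["pose"]))
    r,_=cv2.Rodrigues(T[:3,:3]); p,_=cv2.projectPoints(np.array(pts,float).reshape(-1,3),r,T[:3,3],np.array(c["camera_matrix"]),np.array(c["dist"],float))
    return p.reshape(-1,2)
def unproj(cam,uv,z):
    c=get_calibration(cam); P=np.array(c["pose"]); u=cv2.undistortPoints(np.array(uv,float).reshape(-1,1,2),np.array(c["camera_matrix"]),np.array(c["dist"],float)).reshape(-1,2)
    d=np.c_[u,np.ones(len(u))]@P[:3,:3].T; o=P[:3,3]
    return o+d*((z-o[2])/d[:,2])[:,None]
def tool():
    s=sense(); R=cv2.Rodrigues(np.array(s["tcp_rot"],float))[0]; return s,np.array(s["tool_pos"]),R
E
python3 - <<'E'
from h import *
for c in("top","side"):
    im=read_camera(c); cv2.imwrite(f"pics/{c}0.png",im)
    for n in "jig fence end_stop jaw tile stop_short stop_mid stop_long spacer oil_can".split():
        print(c,n,[(np.round(d["point"],4).tolist(),round(d["confidence"],2)) for d in tip_of(c,n)][:3])
s,p,R=tool(); print(s,R.round(3),grip_depth)
print(get_calibration("top")["pose"],get_calibration("side")["pose"])
E
```

```text
pics
top jig [([0.5456, 0.102, 0.0029], 0.65), ([0.5225, -0.3017, -0.0048], 0.49)]
top fence [([0.5807, 0.1005, 0.013], 0.84)]
top end_stop [([0.5747, 0.1856, 0.0109], 0.55)]
top jaw [([0.5456, 0.1052, -0.0009], 0.4)]
top tile [([0.5467, 0.0886, 0.0109], 0.64), ([0.5786, 0.3568, -0.0003], 0.6)]
top stop_short [([0.4842, 0.1171, 0.0117], 0.48)]
top stop_mid [([0.4708, 0.0732, 0.0114], 0.72)]
top stop_long [([0.4861, 0.1558, 0.0106], 0.5)]
top spacer [([0.4616, -0.3611, 0.0018], 0.77), ([0.5197, -0.2989, -0.0024], 0.75), ([0.4606, -0.2325, -0.0001], 0.75)]
top oil_can [([0.3929, 0.344, -0.001], 0.94)]
side jig [([0.5511, 0.1023, 0.0023], 0.86)]
side fence [([0.582, 0.0987, 0.0137], 0.86), ([0.5336, -0.0223, 0.013], 0.29)]
side end_stop [([0.577, 0.1768, 0.0133], 0.51)]
side jaw [([0.5351, -0.0191, 0.0135], 0.7)]
side tile [([0.5452, 0.0885, 0.0099], 0.89)]
side stop_short [([0.4792, 0.1125, 0.0145], 0.62)]
side stop_mid [([0.58, 0.1813, 0.0168], 0.69)]
side stop_long []
side spacer [([0.5177, -0.2997, -0.007], 0.72), ([0.4612, -0.3567, -0.001], 0.7), ([0.4634, -0.2378, -0.0003], 0.54)]
[... 516 characters left out ...]
5.88279879e-01,  1.66810798e-05]), 'ft_force': array([0.25339735, 0.5159705 , 0.46101109]), 'wrist_torque': array([-0.01033462, -0.01976239, -0.04177461]), 'finger_force': 0.0, 'finger_gap': 0.0855007561750661} [[ 0.93   0.368 -0.   ]
 [ 0.368 -0.93   0.   ]
 [-0.    -0.    -1.   ]] 0.1547
[[ 0.0063145  -0.99546219  0.09494815  0.37924217]
 [-0.99997729 -0.0060625   0.00294224  0.00623111]
 [-0.00235327 -0.09496457 -0.99547787  1.194214  ]
 [ 0.          0.          0.          1.        ]] [[-0.99482219 -0.06734616  0.07611372  0.41640673]
 [-0.10158126  0.63554266 -0.76535401  0.77609586]
 [ 0.00317014 -0.76912289 -0.63909306  0.68379761]
 [ 0.          0.          0.          1.        ]]
```

View pics/top0.png

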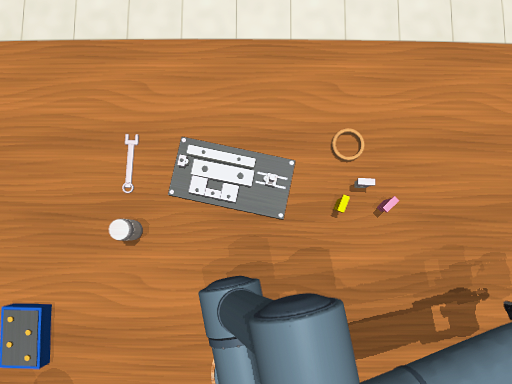

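View pics/side0.png

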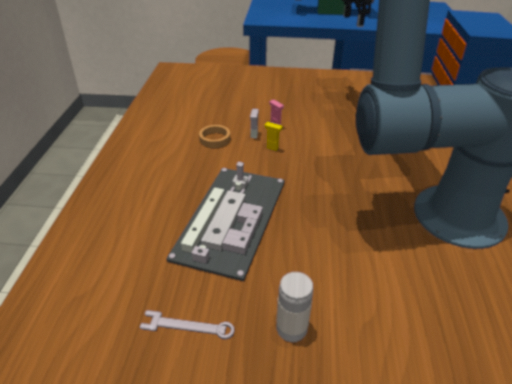

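The top view shows the jig at about (232,178), its jaw post at (270,180) and the stops at (198-230,190). There are three spacer candidates: grey at (366,182), yellow at (343,204) and pink at (390,204). The grey one fits, since it is steel-coloured with a white foot and the other two are the coloured look-alikes. I'll confirm that in an enlarged crop.

Run:
```python
from h import *
im=cv2.imread("pics/top0.png"); b=cv2.imread("pics/side0.png")
cv2.imwrite("pics/c1.png",cv2.resize(im[130:225,163:300],None,fx=5.8,fy=5.8,interpolation=cv2.INTER_CUBIC))
a=cv2.resize(im[165:225,330:405],(500,400),interpolation=cv2.INTER_CUBIC)
d=cv2.resize(b[90:160,240:292],(297,400),interpolation=cv2.INTER_CUBIC)
cv2.imwrite("pics/c2.png",np.hstack([a,d]))
```

```text
(no output)
```

View pics/c1.png

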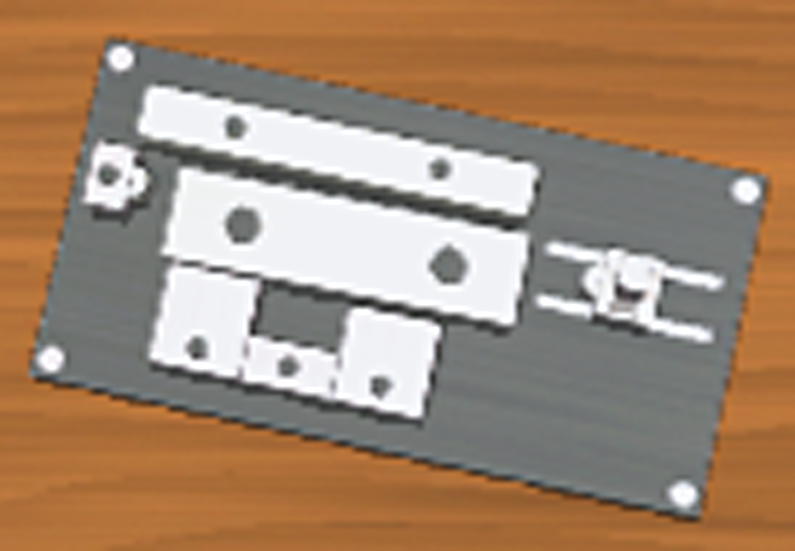

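View pics/c2.png

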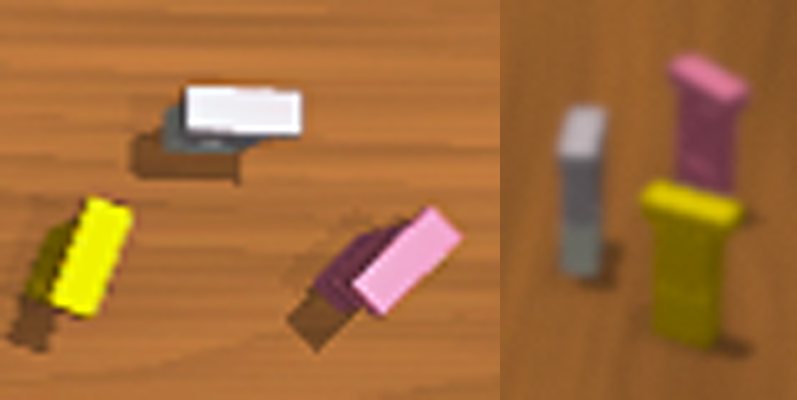

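Crop 1 shows the jig with stops of long, short, long; the short one is in the middle, around (288,365) in the crop, with its pocket at (300,315). Crop 2 confirms the grey spacer, with its white foot and grey head at (243,111). The coloured ones are decoys.

```bash
cat >> h.py <<'E'
def fit(loc,w):
    loc=np.array(loc,float);w=np.array(w)[:,:2]; lm,wm=loc.mean(0),w.mean(0)
    A=(loc-lm);B=(w-wm); th=np.arctan2((A[:,0]*B[:,1]-A[:,1]*B[:,0]).sum(),(A*B).sum())
    R=np.array([[np.cos(th),-np.sin(th)],[np.sin(th),np.cos(th)]]); t=wm-R@lm
    return t,th,np.linalg.norm(loc@R.T+t-w,axis=1)
E
python3 - <<'E'
from h import *
c1=lambda a:(np.array(a)+.5)/5.8-.5+[163,130]
c2=lambda a:(np.array(a)+.5)/6.667-.5+[330,165]
t,th,r=fit([(.085,.125),(.085,-.205),(-.085,-.205),(-.085,.125)],unproj("top",c1([(108,40),(768,178),(700,520),(32,378)]),.012))
print("jig",t,np.degrees(th),r)
R=np.array([[np.cos(th),-np.sin(th)],[np.sin(th),np.cos(th)]])
loc=lambda w:((w[:,:2]-t)@R*1000).round(1).tolist()
print("fence",loc(unproj("top",c1([(147,86),(539,166),(528,218),(137,136)]),.036)))
T=unproj("top",c1([(180,165),(530,232),(515,328),(162,258)]),.032)
print("tile",loc(T))
tt,tth,rr=fit([(.022,.085),(.022,-.085),(-.022,-.085),(-.022,.085)],T);print(loc(tt[None]),np.degrees(tth),rr)
print("jaw tip",loc(unproj("top",c1([(583,283)]),.024)),"stops back",loc(unproj("top",c1([(150,362),(425,420)]),.034)))
print("spacer",fit([(.009,.023),(.009,-.023),(-.009,-.023),(-.009,.023)],unproj("top",c2([(185,88),(302,92),(301,136),(185,134)]),.076)))
for n in("jaw","spacer"):
  for d in tip_of("side",n): print(n,loc(np.array(d["point"])[None]) ,d)
E
```

```text
jig [0.54211988 0.10086857] -11.570538590901604 [0.00081143 0.00182889 0.00095752 0.00188799]
fence [[62.1, 96.0], [62.7, -94.5], [37.3, -94.6], [37.5, 95.3]]
tile [[28.7, 72.9], [31.5, -96.8], [-14.8, -99.3], [-16.6, 71.4]]
[[7.2, -12.9]] -10.674418275271519 [0.00095653 0.00126847 0.00163239 0.00058741]
jaw tip [[13.9, -126.3]] stops back [[-66.3, 65.7], [-66.2, -66.9]]
spacer (array([ 0.51728542, -0.29697083]), np.float64(-0.020570290500716806), array([0.00035718, 0.00053747, 0.00024221, 0.00036443]))
jaw [[17.2, -118.9]] {'point': [0.5351, -0.0191, 0.0135], 'confidence': 0.7}
spacer [[56.4, -397.3]] {'point': [0.5177, -0.2997, -0.007], 'confidence': 0.72}
spacer [[12.5, -464.5]] {'point': [0.4612, -0.3567, -0.001], 'confidence': 0.7}
spacer [[-9.2, -347.6]] {'point': [0.4634, -0.2378, -0.0003], 'confidence': 0.54}
spacer [[7.4, -11.1]] {'point': [0.5471, 0.0885, 0.0111], 'confidence': 0.34}
```

```bash
cat >> h.py <<'E'
JT=np.array([.5421,.1009]);JA=np.radians(-11.57)
JR=np.array([[np.cos(JA),-np.sin(JA)],[np.sin(JA),np.cos(JA)]])
def j2w(x,y): return JT+JR@np.array([x,y])/1000
def go(xy,z,yawx):  # wanted TCP xy,z and tool-x heading deg -> shift cm, turn deg
    s,p,R=tool(); d=np.array([*xy,z])-p; turn=-(yawx-np.degrees(np.arctan2(R[1,0],R[0,0])))
    print("t",round(s["t"],2),"tcp",p.round(4),"jig",((p[:2]-JT)@JR*1000).round(1),"F",np.array(s["ft_force"]).round(1),"Fjig",(np.array(s["ft_force"])[:2]@JR).round(1),"gap",round(s["finger_gap"]*1000,1),"grip",round(s["finger_force"],1),"q6",round(s["qpos"][5],2))
    print("  shift cm",(d@R*100).round(2),"turn",round((turn+180)%360-180,2))
E
python3 -m crank '[[[18.8,-16.4,3],0],[[18.8,-16.4,3],0],[[18.8,-16.4,3],0],[[18.8,-16.4,3],0],[[18.8,-16.4,3],0]]' 5 60
python3 -m crank '[[[18.8,-16.4,3],0],[[18.8,-16.4,3],0],[[18.8,-16.4,3],0],[[18.8,-16.4,3],0],[[18.8,-16.4,3],0]]'
python3 -c "
from h import *
go(j2w(15,-147),.29,-11.57)"
```

```text
t: 1.7
tool_pos: [0.3536, -0.3821, 0.3748]
tcp_rot: [3.086, 0.587, 0.001]
ft_force: [0.0, -0.4, 0.5]
finger_gap: 0.0502
finger_force: 0.0
t: 2.2
tool_pos: [0.4675, -0.1614, 0.3452]
tcp_rot: [3.085, 0.588, 0.001]
ft_force: [0.1, 0.2, -1.1]
finger_gap: 0.0499
finger_force: 0.0
t 2.2 tcp [ 0.4675 -0.1614  0.3452] jig [ -20.5 -271.9] F [ 0.1  0.2 -1.1] Fjig [0.1 0.2] gap 49.9 grip 0.0 q6 0.63
  shift cm [ 9.8  -8.53  5.52] turn 33.15
```

```bash
python3 -m crank '[[[9.8,-8.5,5.5],33.15],[[9.8,-8.5,5.5],33.15],[[9.8,-8.5,5.5],33.15],[[9.8,-8.5,5.5],33.15],[[9.8,-8.5,5.5],33.15]]' >/dev/null
python3 - <<'E'
from h import *
im=read_camera("top"); b=read_camera("side")
a=cv2.resize(im[130:225,163:300],(793,550),interpolation=cv2.INTER_CUBIC)[:, 300:]
d=cv2.resize(b[150:220,200:260],(300,350),interpolation=cv2.INTER_CUBIC)
d=cv2.copyMakeBorder(d,0,200,0,0,0); cv2.imwrite("pics/c3.png",np.hstack([a,d]))
go(j2w(15,-147),.213,-11.57)
x=j2w(15,-147); print(proj("side",[[*x,.078],[*x,.032]]))
E
```

```text
t 2.8 tcp [ 0.5269 -0.0485  0.2903] jig [  15.  -149.4] F [ 0.3 -0.3  0.5] Fjig [ 0.3 -0.2] gap 49.9 grip 0.0 q6 1.46
  shift cm [-0.01 -0.24  7.73] turn 0.15
[[241.18898011 162.70073974]
 [241.46174769 177.80338765]]
```

View pics/c3.png

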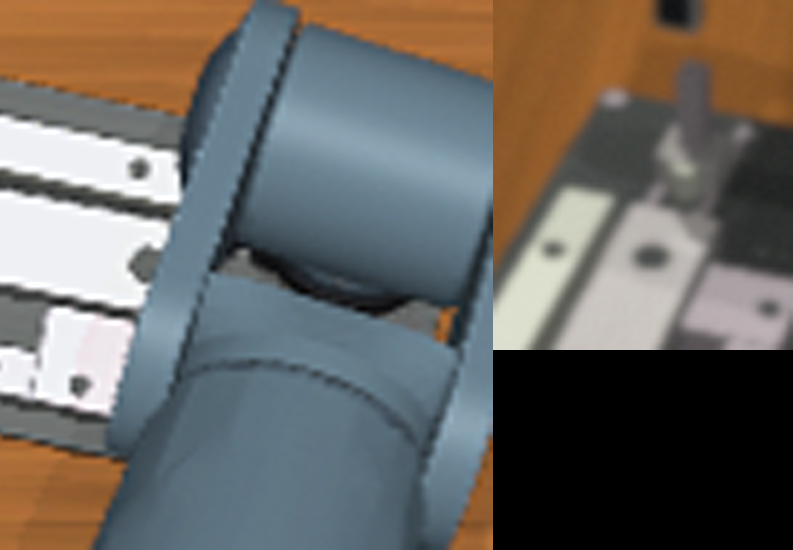

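The side crop shows the post top at about (240,162), against a predicted (241,163), so the estimate holds. Next I descend and grip the post.

```bash
python3 -m crank '[[[0,-0.2,2.5],0.1],[[0,-0.2,5],0.1],[[0,-0.2,7],0.1],[[0,-0.2,7.7],0.1],[[0,-0.2,7.7],0.1]]' >/dev/null
python3 -c "
from h import *
go(j2w(15,-107),.213,-11.57)"
python3 -m crank '[[[0,0,0],0],[[0,0,0],0],[[0,0,0],0],[[0,0,0],0],[[0,0,0],0]]' 0.5 80
python3 -c "
from h import *
go(j2w(15,-107),.213,-11.57)"
```

```text
t 3.3 tcp [ 0.5269 -0.047   0.2127] jig [  14.8 -148. ] F [ 0.7 -0.6  0.2] Fjig [ 0.8 -0.4] gap 49.9 grip 0.0 q6 1.47
  shift cm [ 0.02 -4.1  -0.03] turn -0.1
t: 3.8
tool_pos: [0.5279, -0.0464, 0.2146]
tcp_rot: [3.125, -0.319, 0.004]
ft_force: [-1.3, -0.4, 6.3]
finger_gap: 0.0132
finger_force: 78.1
t 3.8 tcp [ 0.5279 -0.0464  0.2146] jig [  15.6 -147.2] F [-1.3 -0.4  6.3] Fjig [-1.2 -0.6] gap 13.2 grip 78.1 q6 1.47
  shift cm [-0.07 -4.02  0.15] turn -0.08
```

```bash
python3 -m crank '[[[0,-0.7,0],0],[[0,-1.4,0],0],[[0,-2.1,0],0],[[0,-2.8,0],0],[[0,-3.3,0],0]]' >/dev/null
python3 -c "
from h import *
go(j2w(15,-107),.213,-11.57)"
python3 -m crank '[[[0,-0.2,0],0],[[0,-0.4,0],0],[[0,-0.6,0],0],[[0,-0.8,0],0],[[0,-0.8,0],0]]' >/dev/null
python3 -c "
from h import *
go(j2w(15,-107),.213,-11.57)"
```

```text
t 4.3 tcp [ 0.5346 -0.0142  0.2146] jig [  15.7 -114.3] F [-3.  -4.4  7. ] Fjig [-2.  -4.9] gap 13.1 grip 78.3 q6 1.54
  shift cm [-0.07 -0.73  0.15] turn -0.05
t 4.8 tcp [ 0.5362 -0.0065  0.2146] jig [  15.8 -106.4] F [-2.4 -2.9  6. ] Fjig [-1.8 -3.3] gap 13.1 grip 78.4 q6 1.55
  shift cm [-0.08  0.06  0.16] turn -0.05
```

```bash
python3 -m crank '[[[0,-0.1,0],0],[[0,-0.2,0],0],[[0,-0.3,0],0],[[0,-0.3,0],0],[[0,-0.3,0],0]]' >/dev/null
python3 -c "
from h import *
go(j2w(15,-107),.213,-11.57)"
python3 -m crank '[[[0,-0.1,0],0],[[0,-0.2,0],0],[[0,-0.3,0],0],[[0,-0.3,0],0],[[0,-0.3,0],0]]' >/dev/null
python3 -c "
from h import *
go(j2w(15,-107),.213,-11.57)"
```

```text
t 5.3 tcp [ 0.5368 -0.0037  0.2145] jig [  15.7 -103.6] F [-2.2 -3.5  7.3] Fjig [-1.5 -3.8] gap 12.9 grip 78.4 q6 1.56
  shift cm [-0.07  0.34  0.15] turn -0.06
t 5.8 tcp [ 0.5372 -0.0024  0.2146] jig [  15.9 -102.2] F [ -6.1 -14.3   7.5] Fjig [ -3.1 -15.2] gap 13.1 grip 78.7 q6 1.56
  shift cm [-0.09  0.48  0.16] turn -0.03
```

```bash
python3 -m crank '[[[0,-0.1,0],0],[[0,-0.2,0],0],[[0,-0.3,0],0],[[0,-0.3,0],0],[[0,-0.3,0],0]]' >/dev/null
python3 - <<'E'
from h import *
go(j2w(15,-107),.213,-11.57)
b=read_camera("side"); cv2.imwrite("pics/c4.png",cv2.resize(b[150:280,165:290],(575,598),interpolation=cv2.INTER_CUBIC))
E
```

```text
t 6.3 tcp [ 0.5376 -0.0013  0.2146] jig [  16.1 -101. ] F [-10.  -26.7   9.3] Fjig [ -4.5 -28.2] gap 12.9 grip 79.1 q6 1.57
  shift cm [-0.11  0.59  0.17] turn 0.01
```

View pics/c4.png

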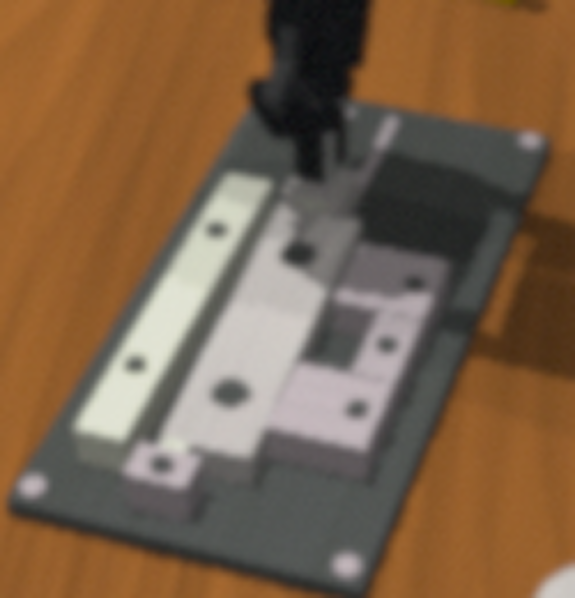

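The crop shows the tile's far end against the end stop button at (180,448) and the jaw against its near end, with 28 N of pressing force. I'll open and lift off.

```bash
python3 -m crank '[[[0,0,0],0],[[0,0,0],0],[[0,0,0],0],[[0,0,0],0],[[0,0,0],0]]' 4 >/dev/null
python3 -c "
from h import *
go(j2w(15,-147),.3,-11.57)"
python3 -m crank '[[[0,0.3,-3],0],[[0,0.3,-6],0],[[0,0.3,-9],0],[[0,0.3,-9],0],[[0,0.3,-9],0]]' >/dev/null
python3 -c "
from h import *
go((.5173,-.2970),.3,88.8)"
```

```text
t 6.85 tcp [0.5373 0.0031 0.213 ] jig [ 14.9 -96.8] F [0.5 0.3 0.7] Fjig [0.4 0.4] gap 40.3 grip 0.0 q6 1.57
  shift cm [ 0.01  5.02 -8.7 ] turn -0.05
t 7.35 tcp [ 0.5368 -0.      0.3035] jig [ 15.  -99.9] F [ 0.2 -0.2  0.3] Fjig [ 0.2 -0.2] gap 40.1 grip 0.0 q6 1.56
  shift cm [ 4.08 29.48  0.36] turn -100.43
```

```bash
python3 -m crank '[[[3.4,24.5,0],-42],[[3.4,24.5,0],-42],[[3.4,24.5,0],-42],[[3.4,24.5,0],-42],[[3.4,24.5,0],-42]]' >/dev/null
python3 -c "
from h import *
go((.5173,-.2970),.3,88.8)"
python3 -m crank '[[[0,0,0],-42],[[0,0,0],-42],[[0,0,0],-42],[[0,0,0],-42],[[0,0,0],-42]]' >/dev/null
python3 -c "
from h import *
go((.5173,-.2970),.3,88.8)"
```

```text
t 7.85 tcp [ 0.5208 -0.2327  0.301 ] jig [  46.1 -331.1] F [0.9 1.1 0.5] Fjig [0.7 1.3] gap 39.8 grip 0.0 q6 0.45
  shift cm [-3.38  5.48  0.09] turn -60.27
t 8.35 tcp [ 0.5212 -0.2311  0.3008] jig [  46.1 -329.4] F [ 0.5 -0.6 -0.6] Fjig [ 0.6 -0.4] gap 39.9 grip 0.0 q6 -0.28
  shift cm [-6.35  1.84  0.07] turn -18.3
```

```bash
python3 -m crank '[[[-6.4,1.8,0],-18.3],[[-6.4,1.8,0],-18.3],[[-6.4,1.8,0],-18.3],[[-6.4,1.8,0],-18.3],[[-6.4,1.8,0],-18.3]]' >/dev/null
python3 - <<'E'
from h import *
go((.5173,-.2970),.205,88.8)
b=read_camera("side"); cv2.imwrite("pics/c5.png",cv2.resize(b[60:160,215:315],(500,500),interpolation=cv2.INTER_CUBIC))
E
```

```text
t 8.85 tcp [ 0.5168 -0.2966  0.3018] jig [  54.9 -394.5] F [0.4 0.4 0.2] Fjig [0.3 0.5] gap 39.8 grip 0.0 q6 -0.68
  shift cm [-0.05  0.07  9.68] turn -0.37
```

View pics/c5.png

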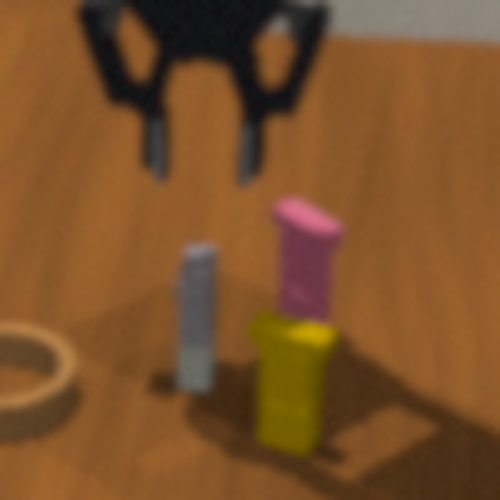

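The crop shows the open fingers centred at about (202,170), above the grey spacer at (198,320), and clear of the yellow and pink ones. I'll descend and grip.

```bash
python3 -m crank '[[[0,0,3],-0.3],[[0,0,6],-0.3],[[0,0,8],-0.3],[[0,0,9.4],-0.3],[[0,0,9.7],-0.3]]' >/dev/null
python3 -c "
from h import *
go((.5173,-.2970),.205,88.8)"
python3 -m crank '[[[0,0,0],0],[[0,0,0],0],[[0,0,0],0],[[0,0,0],0],[[0,0,0],0]]' 0.5 100 >/dev/null
python3 -c "
from h import *
go((.5173,-.2970),.3,88.8)"
python3 -m crank '[[[0,0,-2.5],0],[[0,0,-5],0],[[0,0,-7.5],0],[[0,0,-10],0],[[0,0,-10],0]]' >/dev/null
python3 -c "
from h import *
go(j2w(-31,0),.315,78.43)"
```

```text
t 9.4 tcp [ 0.5165 -0.2967  0.2042] jig [  54.7 -394.7] F [ 0.3 -0.4 -0.4] Fjig [ 0.4 -0.4] gap 40.1 grip 0.0 q6 -0.69
  shift cm [-0.03  0.08 -0.08] turn -0.01
t 9.9 tcp [ 0.5173 -0.298   0.2072] jig [  55.8 -395.8] F [0.3 0.6 3.5] Fjig [0.2 0.7] gap 16.8 grip 97.6 q6 -0.69
  shift cm [ 0.09  0.01 -9.28] turn -0.03
t 10.4 tcp [ 0.5177 -0.2985  0.3097] jig [  56.2 -396.1] F [ 0.5 -1.5 -2.1] Fjig [ 0.8 -1.3] gap 16.8 grip 97.8 q6 -0.69
  shift cm [40.53 -1.47 -0.73] turn 10.34
```

```bash
python3 -m crank '[[[3,-0.2,-1],0],[[7.5,-0.4,-1],0],[[12,-0.6,-1],0],[[16.5,-0.8,-1],0],[[21,-0.8,-1],0]]' >/dev/null
python3 -m crank '[[[4.5,-0.1,0],3],[[9,-0.3,0],6],[[13.5,-0.4,0],8],[[17,-0.6,0],10.3],[[19,-0.6,0],10.3]]' >/dev/null
python3 -m crank '[[[0,0,0],0],[[0,0,0],0],[[0,0,0],0],[[0,0,0],0],[[0,0,0],0]]' >/dev/null
python3 - <<'E'
from h import *
go(j2w(-31,0),.30,78.43)
b=read_camera("side"); cv2.imwrite("pics/c6.png",cv2.resize(b[120:270,165:290],(500,600),interpolation=cv2.INTER_CUBIC))
im=read_camera("top"); cv2.imwrite("pics/c7.png",cv2.resize(im[130:225,163:300],(793,550),interpolation=cv2.INTER_CUBIC))
s,p,R=tool(); g=lambda v:p+R@np.array(v)
print("pred side foot corners in crop:",((proj("side",[g([a,b_,z]) for z in(.2072,.1432) for a,b_ in((.015,.009),(.015,-.009),(-.015,-.009))])-[165,120])*4).round().tolist())
E
```

```text
t 11.9 tcp [0.5116 0.1016 0.3159] jig [-30.1  -5.4] F [ 0.8  0.4 -1.8] Fjig [0.7 0.6] gap 16.8 grip 97.9 q6 0.18
  shift cm [ 0.54 -0.09  1.59] turn -0.04
pred side foot corners in crop: [[273.0, 306.0], [306.0, 313.0], [324.0, 278.0], [270.0, 208.0], [304.0, 214.0], [323.0, 180.0]]
```

View pics/c6.png

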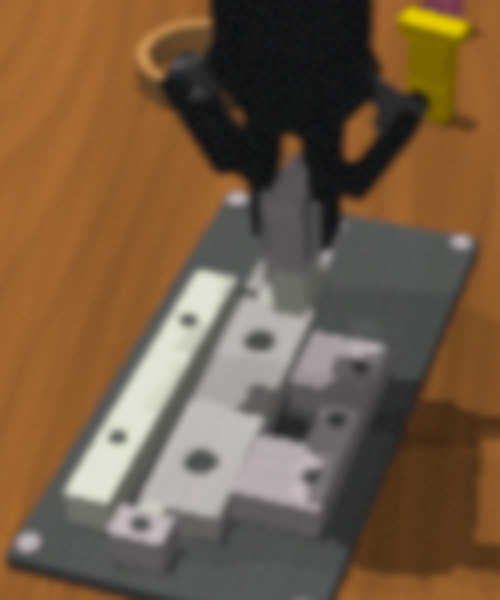

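Run:
```python
from h import *
P={"fence+y far":(62,95,36),"fence+y face":(37,95,36),"fence-y far":(62,-95,36),"fence-y face":(37,-95,36),"blk+ -67,66":(-67,65.8,34),"blk+ -20,66":(-20,65.8,34),"blk+ -20,22":(-20,22.2,34),"blk- -67,-66":(-67,-65.8,34),"blk- -20,-66":(-20,-65.8,34),"short front 22":(-45,22,34),"tile near +y":(-15,85,32),"tile near -y":(-15,-85,32),"pocket ctr floor":(-31,0,12)}
for k,v in P.items():
    w=[*j2w(v[0],v[1]),v[2]/1000]
    print(k,((proj("side",[w])-[165,120])*4).round()[0],((proj("top",[w])-[163,130])*5.79).round()[0])
```

```text
fence+y far [ 71. 483.] [146.  84.]
fence+y face [115. 494.] [135. 135.]
fence-y far [204. 262.] [536. 165.]
fence-y face [243. 270.] [525. 216.]
blk+ -67,66 [325. 502.] [147. 360.]
blk+ -20,66 [239. 482.] [169. 264.]
blk+ -20,22 [267. 426.] [258. 283.]
blk- -67,-66 [397. 339.] [419. 418.]
blk- -20,-66 [318. 323.] [440. 321.]
short front 22 [311. 435.] [247. 334.]
tile near +y [217. 509.] [132. 246.]
tile near -y [321. 303.] [482. 319.]
pocket ctr floor [300. 431.] [303. 320.]
```

View pics/c7.png

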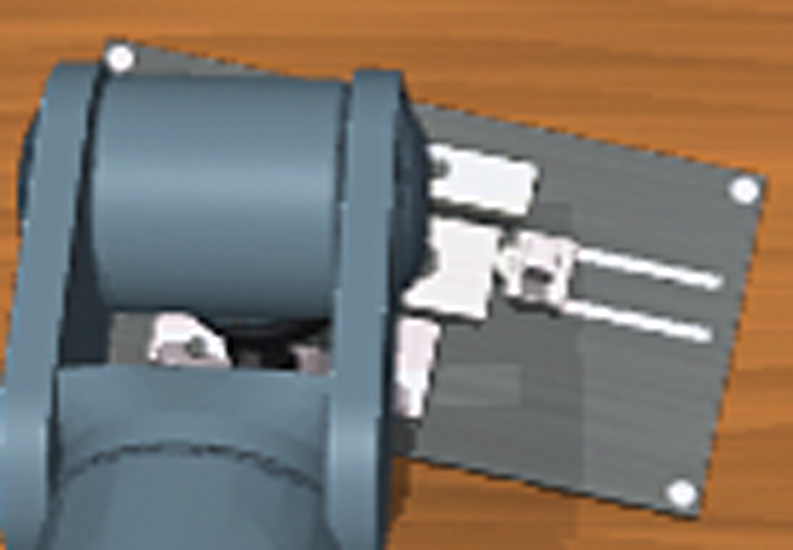

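The side view shows the spacer upright, with its foot corners at (272,303) and (305,312) against predictions of (273,306) and (306,313). The jig lies about (-6,+9) crop pixels from its prediction, which puts it several mm further to +y. The jaw contact agreed with that, at about +4 mm. The top view shows the jaw tip still on the tile end at (497,258). Before inserting, I'll lower to just above the blocks and check the spacer against the pocket directly.

```bash
python3 -m crank '[[[0.5,-0.1,2],0],[[1,-0.1,4],0],[[1,-0.1,6],0],[[1,-0.1,6.8],0],[[1,-0.1,6.8],0]]' >/dev/null
python3 - <<'E'
from h import *
go(j2w(-30,4),.247,78.43)
b=np.mean([read_camera("side").astype(float) for _ in range(6)],0).astype(np.uint8)
cv2.imwrite("pics/raw8.png",b)
cv2.imwrite("pics/c8.png",cv2.resize(b[190:260,205:280],(600,560),interpolation=cv2.INTER_CUBIC))
s,p,R=tool(); g=lambda v:p+R@np.array(v)
q=lambda w:((proj("side",w)-[205,190]+.5)*8-.5).round().tolist()
print("foot",q([g([.015,.009,.2072]),g([.015,-.009,.2072]),g([-.015,-.009,.2072])]))
print("blk+",q([[*j2w(-20,22.2),.034],[*j2w(-20,65.8),.034],[*j2w(-67,65.8),.034],[*j2w(-67,22.2),.034]]),"short",q([[*j2w(-45,22),.034],[*j2w(-45,-22),.034]]),"blk-",q([[*j2w(-20,-22),.034],[*j2w(-20,-65.8),.034]]))
E
```

```text
t 12.5 tcp [0.5121 0.1123 0.2469] jig [-31.7   5.1] F [-0.1  0.6 -3.1] Fjig [-0.2  0.6] gap 16.6 grip 97.9 q6 0.2
  shift cm [-0.11  0.17 -0.01] turn 0.02
foot [[224.0, 271.0], [288.0, 285.0], [323.0, 212.0]]
blk+ [[218.0, 295.0], [162.0, 408.0], [333.0, 448.0], [384.0, 333.0]] short [[306.0, 314.0], [356.0, 207.0]] blk- [[271.0, 188.0], [320.0, 89.0]]
```

View pics/c8.png

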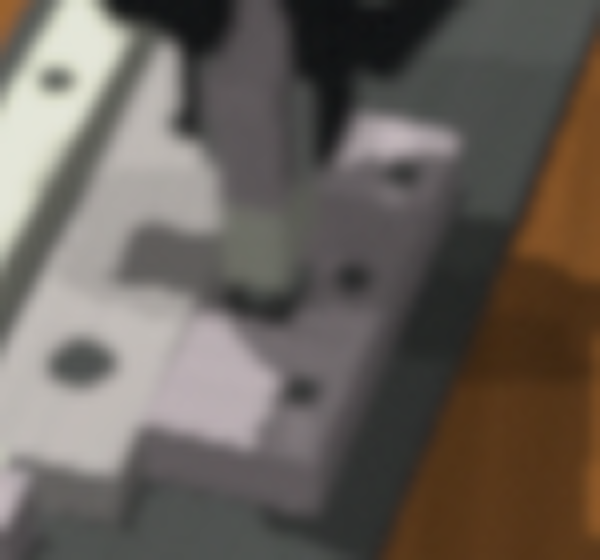

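The crop shows the foot at (224-292,285) above the pocket. The corners of the +y block are at (197,315) and (145,430). Measured relative to the jig, the spacer is about centred in y and 1-3 mm too near the short stop in x. I'll correct by +2.3 mm in x and +1 mm in y, then descend gently.

```bash
python3 -m crank '[[[0.1,0.23,0],0],[[0.1,0.23,0.3],0],[[0.1,0.23,0.6],0],[[0.1,0.23,0.9],0],[[0.1,0.23,1.2],0]]' >/dev/null
python3 -c "
from h import *
go(j2w(-30,6),.219,78.43)"
python3 -m crank '[[[0,0,0.2],0],[[0,0,0.4],0],[[0,0,0.6],0],[[0,0,0.8],0],[[0,0,0.8],0]]' >/dev/null
python3 -c "
from h import *
go(j2w(-30,6),.219,78.43)"
```

```text
t 13.3 tcp [0.5148 0.113  0.2355] jig [-29.1   6.4] F [ 0.3 -0.1 -2.5] Fjig [ 0.4 -0. ] gap 16.8 grip 97.9 q6 0.2
  shift cm [-0.04 -0.08  1.65] turn 0.04
t 13.8 tcp [0.5148 0.113  0.2277] jig [-29.2   6.4] F [-0.  -0.2 -3. ] Fjig [-0.  -0.2] gap 16.7 grip 97.9 q6 0.2
  shift cm [-0.04 -0.08  0.87] turn 0.04
```

```bash
python3 -m crank '[[[0,0,0.2],0],[[0,0,0.4],0],[[0,0,0.6],0],[[0,0,0.7],0],[[0,0,0.7],0]]' >/dev/null
python3 -c "
from h import *
go(j2w(-30,6),.219,78.43)"
python3 -m crank '[[[0,0,0.1],0],[[0,0,0.2],0],[[0,0,0.25],0],[[0,0,0.25],0],[[0,0,0.25],0]]' >/dev/null
python3 -c "
from h import *
go(j2w(-30,6),.219,78.43)"
```

```text
t 14.3 tcp [0.5149 0.113  0.2208] jig [-29.1   6.4] F [ 0.3  0.3 -2.2] Fjig [0.2 0.4] gap 16.8 grip 97.9 q6 0.2
  shift cm [-0.04 -0.09  0.18] turn 0.04
t 14.8 tcp [0.5153 0.113  0.2191] jig [-28.7   6.5] F [-1.7 -0.4  4.3] Fjig [-1.6 -0.8] gap 16.7 grip 98.8 q6 0.2
  shift cm [-0.05 -0.13  0.01] turn 0.05
```

```bash
python3 -m crank '[[[0,0.15,-0.05],0],[[0,0.3,-0.05],0],[[0,0.45,-0.05],0],[[0,0.6,-0.05],0],[[0,0.6,-0.05],0]]' >/dev/null
python3 -c "
from h import *
go(j2w(-16,6),.219,78.43)"
python3 -m crank '[[[0,0.1,0],0],[[0,0.2,0],0],[[0,0.3,0],0],[[0,0.4,0],0],[[0,0.4,0],0]]' >/dev/null
python3 -c "
from h import *
go(j2w(-16,6),.219,78.43)"
```

```text
t 15.3 tcp [0.5208 0.1119 0.2191] jig [-23.1   6.5] F [-4.   0.3  6. ] Fjig [-4.  -0.5] gap 17.0 grip 99.0 q6 0.2
  shift cm [-0.05  0.71  0.01] turn 0.05
t 15.8 tcp [0.5247 0.1111 0.2191] jig [-19.1   6.5] F [-3.5  0.5  5.7] Fjig [-3.5 -0.3] gap 16.7 grip 99.1 q6 0.2
  shift cm [-0.05  0.31  0.01] turn 0.04
```

```bash
python3 -m crank '[[[0,0.1,0],0],[[0,0.2,0],0],[[0,0.3,0],0],[[0,0.3,0],0],[[0,0.3,0],0]]' >/dev/null
python3 -c "
from h import *
go(j2w(-16,6),.219,78.43)"
python3 -m crank '[[[0,0.1,0],0],[[0,0.2,0],0],[[0,0.3,0],0],[[0,0.3,0],0],[[0,0.3,0],0]]' >/dev/null
python3 -c "
from h import *
go(j2w(-16,6),.219,78.43)"
```

```text
t 16.3 tcp [0.5276 0.1105 0.2191] jig [-16.1   6.5] F [-2.1  1.6  5.3] Fjig [-2.4  1.1] gap 17.1 grip 99.1 q6 0.2
  shift cm [-0.05  0.01  0.01] turn 0.04
t 16.8 tcp [0.5305 0.1099 0.2192] jig [-13.2   6.5] F [-4.1  0.8  6.2] Fjig [-4.2 -0. ] gap 16.8 grip 99.1 q6 0.2
  shift cm [-0.05 -0.28  0.02] turn 0.04
```

```bash
python3 -m crank '[[[0,0.1,0],0],[[0,0.2,0],0],[[0,0.2,0],0],[[0,0.2,0],0],[[0,0.2,0],0]]' >/dev/null
python3 -c "
from h import *
go(j2w(-16,6),.219,78.43)"
python3 -m crank '[[[0,0.1,0],0],[[0,0.2,0],0],[[0,0.2,0],0],[[0,0.2,0],0],[[0,0.2,0],0]]' >/dev/null
python3 -c "
from h import *
go(j2w(-16,6),.219,78.43)"
```

```text
t 17.3 tcp [0.5316 0.1098 0.2191] jig [-12.1   6.6] F [-9.9  2.7 13.1] Fjig [-10.2   0.6] gap 16.9 grip 100.1 q6 0.2
  shift cm [-0.06 -0.39  0.02] turn 0.04
t 17.8 tcp [0.5326 0.1098 0.2191] jig [-11.1   6.8] F [-16.7   2.9  20.1] Fjig [-17.   -0.6] gap 16.8 grip 100.9 q6 0.19
  shift cm [-0.08 -0.49  0.02] turn 0.06
```

```bash
python3 -m crank '[[[0,0,-0.05],0],[[0,0.1,-0.1],0],[[0,0.1,-0.1],0],[[0,0.1,-0.1],0],[[0,0.1,-0.1],0]]' >/dev/null
python3 -c "
from h import *
go(j2w(-16,6),.219,78.43);print(sense()['wrist_torque'])"
```

```text
t 18.3 tcp [0.533  0.1096 0.2192] jig [-10.7   6.7] F [-17.7   3.9  16.6] Fjig [-18.1   0.2] gap 17.0 grip 100.2 q6 0.19
  shift cm [-0.07 -0.53  0.02] turn 0.05
[ 0.63099358  3.06327293 -0.03104525]
```

Run:
```python
from h import *
b0=cv2.imread("pics/raw8.png"); b=np.mean([read_camera("side").astype(float) for _ in range(4)],0).astype(np.uint8)
for c in("tile","fence","spacer","jaw","end_stop"):
    print(c,[(((np.array(d["point"])[:2]-JT)@JR*1000).round(1).tolist(),round(d["point"][2],3),round(d["confidence"],2)) for d in tip_of("side",c)[:3]])
for y in(75,50,20,-10,-40,-70):
    q=proj("side",[[*j2w(x,y+6),.034] for x in range(10,66,3)]).astype(np.float32)
    for n,i in(("old",b0),("new",b)): print(y,n,cv2.remap(cv2.cvtColor(i,6),q[:,0],q[:,1],1).ravel().tolist())
go(j2w(-16,6),.219,78.43)
```

```text
tile [([18.2, 3.7], 0.011, 0.87)]
fence [([38.2, 4.2], 0.017, 0.84), ([-62.2, -37.1], 0.013, 0.3)]
spacer [([-12.6, -350.0], -0.0, 0.61), ([-14.2, 8.6], 0.009, 0.53)]
jaw []
end_stop [([18.5, 85.3], 0.014, 0.66)]
75 old [188, 187, 186, 187, 191, 177, 123, 89, 92, 106, 156, 213, 227, 228, 228, 228, 228, 226, 199]
75 new [190, 189, 188, 188, 190, 189, 186, 187, 188, 177, 175, 211, 227, 229, 229, 229, 229, 226, 200]
50 old [89, 120, 163, 184, 188, 177, 133, 93, 91, 106, 155, 209, 220, 193, 150, 136, 163, 207, 198]
50 new [123, 90, 83, 84, 95, 131, 171, 186, 189, 177, 172, 201, 213, 190, 150, 136, 165, 208, 199]
20 old [150, 162, 166, 167, 170, 169, 141, 99, 91, 104, 150, 204, 224, 228, 228, 227, 228, 224, 199]
20 new [146, 150, 152, 145, 137, 129, 125, 132, 144, 148, 154, 182, 206, 216, 218, 218, 220, 220, 199]
-10 old [164, 167, 169, 170, 169, 163, 136, 102, 91, 101, 139, 188, 217, 226, 228, 228, 228, 224, 198]
-10 new [84, 85, 104, 138, 161, 164, 162, 161, 164, 154, 153, 177, 190, 191, 191, 191, 193, 200, 188]
-40 old [125, 142, 166, 182, 185, 182, 165, 126, 101, 113, 163, 214, 226, 227, 227, 227, 228, 223, 197]
-40 new [88, 86, 82, 69, 53, 38, 42, 83, 126, 146, 161, 186, 188, 186, 198, 217, 226, 224, 198]
-70 old [84, 78, 65, 61, 100, 153, 166, 139, 106, 106, 152, 206, 224, 228, 228, 228, 227, 223, 198]
-70 new [26, 48, 84, 118, 124, 84, 40, 20, 18, 19, 20, 20, 21, 21, 21, 22, 39, 55, 50]
t 18.75 tcp [0.533  0.1097 0.2191] jig [-10.7   6.7] F [-16.7   4.4  15.2] Fjig [-17.2   1. ] gap 16.7 grip 100.2 q6 0.19
  shift cm [-0.07 -0.53  0.02] turn 0.05
```

```bash
python3 -m crank '[[[0,0.05,-0.03],0],[[0,0.12,-0.06],0],[[0,0.12,-0.06],0],[[0,0.12,-0.06],0],[[0,0.12,-0.06],0]]' >/dev/null
python3 -c "
from h import *
go(j2w(-16,6),.219,78.43);s,p,R=tool();print(R.round(3))"
```

```text
t 19.25 tcp [0.5335 0.1096 0.2192] jig [-10.1   6.8] F [-18.3   4.9  15.4] Fjig [-18.9   1.1] gap 16.4 grip 100.3 q6 0.19
  shift cm [-0.08 -0.59  0.03] turn 0.05
[[ 0.2    0.98  -0.016]
 [ 0.98  -0.2    0.002]
 [-0.001 -0.016 -1.   ]]
```

```bash
python3 -c "
from cell import *
print(close_job())"
```

```text
the job is handed in; nothing more can be done
None
```

I handed the job in with the jaw shut on the tile and the spacer standing on the base plate in the short stop's pocket. It is still gripped and pressing the tile against the fence at about 19 N; the gap closed along the visible length, but I did not recheck the jaw after letting go of it.

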